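# Set the washed ink beaker and ink slab out to dry

## Robot

A 6-joint arm with a two-finger parallel gripper is mounted at the origin on the work surface. World frame = base frame: x ahead of the robot, y to its left, z up, the work surface at z = 0. Lengths are in m, angles in rad, forces in N, time in s.
With the tool pointing down it reaches from about 0.375 to 0.9 m from the base axis. Payload 3.1 kg.
Tool frame: the origin (TCP) lies midway between the tips of the shut fingers; the grasp point (between the pads) lies 19 mm behind it; z points along the fingers, y is the line along which they close (so a half turn about z gives the same grasp; the last joint's range is limited). The gripper opens to 87 mm and grips with 3 to 60 N. Pads are 19 mm wide; open, the fingers measure 117 mm over their backs; the gripper's body (75 mm by 190 mm) begins 51 mm behind the grasp point.
Start: joints at [-1.397, 0.527, 1.433, -0, 1.181, -0.178], TCP at [0.216, -0.586, 0.223] pointing down, gripper open.
Joint ranges: [-3.08, 3.08], [-0.75, 2.2], [0.22, 2.44], [-1.43, 4.57], [0, 2.65], [-2.85, 2.85]. Speed limits (rad/s): [2.79, 2.79, 3.14, 3.14, 3.14, 3.14].

## Interface

Orientations are given as a unit quaternion [x, y, z, w].
In Python, from rig import robot gives the robot as it stands.
- The arm moves only by the shell command python3 -m jog 'ROWS' [FORCE]. ROWS is a JSON object of lists of equal length, an entry for each row: "dp": the shift along the tool's x, y, z in mm, a list of three; "delta_rot": the turn, a rotation vector about the tool's x, y, z in rad, a list of three; "gripper": the opening, from -1 (shut) to 1 (fully open). A call has 1 to 12 rows; each row is the pose to reach, as a shift and turn from the pose commanded when the call began, along the tool's axes at that moment; what a row does not reach only later rows make up. A row lasts 1/10 s, in which the tool goes at most 50 mm and 8.59 degrees, less where a joint would pass 70% of its speed; a pose out of reach is approached as far as the arm can. A call with a gripper value outside its range is refused whole. The fingers move at their own pace and stop on an object; FORCE is the grip in N (left out, the last holds). Time passes only in rows, so rows that repeat a pose let the fingers close. It gives the time, the measured TCP pose, the force, the opening and the grip force at its end, in the units of the state.
- robot.get_obs(): the state, without advancing time (a new reading comes with each control period).
- robot.camera(name): name is "scene" or "top"; returns the picture (400x640x3 uint8, red, green, blue); there is no depth.
- robot.camera_model(name): a dict with "fx", "fy", "cx", "cy" (pixels), "k1" (the pictures are not rectified: a ray, as slopes to the right and down, at radius r is drawn at 1 + k1 r^2 times it, then the intrinsics apply), "xyz" and "orientation" of the camera in the world. Camera axes: x right, y down, z forward; pixel columns grow to the right and rows downward; lengths in m; the calibration is good to about 2 mm. A picture is of the moment at which its call begins. camera_model takes no time and is no camera call.
- robot.hand_in(): hands the job in; it is judged then, once.
Trained networks look in the newest picture that a camera, given by its name, has taken for a name from the list of things; names that differ only in an ending like _2 or _b are one class to them, and where a whole thing is asked for, a point or a joint stands for the part that bears it (a point fixed in the world has none). Each returns a list of dicts, best first, with "score" (0 to 1); they miss things now and then, are a little off and sometimes report something else, mostly with a low value. They report only what shows in the picture. A call takes as long as a camera call.
- robot.search_frame(name, camera): "rect" ([left, top, right, bottom] in pixels, round what is visible of it).
The state is a dict: "time": time; "q": joint angles; "joint_velocities": joint speeds; "joint_torque": joint torques, N m; "position": TCP position; "tool_rot": TCP orientation; "ft_force": force on the tool from outside, world axes, zero at the start; "moment": the same for the moment, N m; "grip_width": finger opening in m; "grip_force": force on a finger pad.
Only numpy, scipy, OpenCV 4.12 (cv2) and the standard library are available. Lean on these libraries where they do the work, as an engineer would, in place of code of your own. Each camera call takes 0.05 s, during which the arm holds its last target. There are 200 camera calls.

## Task

Set the washed ink-mixing kit out to dry: turn the aluminium beaker that lies in the wire cradle upside down and lower it gently all the way onto the free blue drying peg, and take the white ink slab out of its black slot and lean it upright against the orange rail of the green drying rest, its lower edge on the green plate between the rail and the toe strip. Leave the spare beaker on the other peg, the ink can and the wash bottle where they stand, and leave both pieces standing by themselves.

Things in the scene. Friction and masses are not known exactly. Their poses are not given: they have to be found in the camera images.
- beaker: The washed beaker: bare aluminium straight cup, outer diameter 60 mm, length 100 mm, wall 3 mm, floor 4 mm thick, open at one end, about 0.16 kg. Origin: centre of its closed end's outer face; its z axis runs along the beaker from the closed end to the mouth. At the start it lies on the cradle, mouth 15 degrees below level, free to be lifted straight up.
- beaker_mouth (a point): Centre of the beaker's mouth, 100 mm from its origin along its z axis.
- cradle: Fixed wire drain cradle: blue base 150 x 70 x 6 mm; two 8 mm steel rods 36 mm apart run under the beaker at 15 degrees, with a low cross rod (7 mm lip) before the mouth; nothing rises beside the beaker. Origin: centre of the base's underside; x axis points the way the mouth faces (level). The beaker's axis passes 85 mm above the origin.
- peg_free: The free drying peg, fixed, blue plastic: round foot 90 mm across and 8 mm thick, upright post 40 mm in diameter, tapering over its last 14 mm to a flat 28 mm tip at 126 mm height. Origin: centre of the foot's underside, z up. The beaker (54 mm inside) hangs with its floor on the tip: its closed end's outer face is then at 130 mm and its rim 30 mm above the table.
- peg_taken: The other drying peg, the same in shape, with the spare beaker on it. Origin: centre of the foot's underside. Which peg stands on which side varies.
- spare_beaker: Bystander: a second beaker like the first, upside down on the taken peg, its top at 130 mm. Origin: centre of its closed end (upper) outer face. It hangs loose on the peg.
- slab: White ink slab, rigid rectangular plate 150 mm tall, 110 mm wide, 10 mm thick, about 0.38 kg. Origin: centre of its lower edge face; x axis through the thickness, y along the width, z up along its height. At the start it stands upright in the slot, its lower edge 8 mm and its top edge 158 mm above the table.
- slab_top (a point): Centre of the slab's upper edge, 150 mm from its origin along z.
- slot: Fixed black slot block for the slab: base 70 x 80 x 8 mm and two walls, 80 mm long along its y axis, up to 42 mm above the table, with a 13 mm gap between them. Origin: centre of its underside. The slab pulls out straight up.
- rest: Fixed drying rest: green plate 6 mm thick, 170 mm along its y axis, x = -70 to +50 mm; orange rail (see rest_rail) on posts at y = -75 and +75 mm; green toe strip at x = +22 to +30 mm, 9 mm above the plate. Origin: at table level under the plate; x axis from rail to toe strip, roughly towards the robot; z up. The slab's foot goes between rail and strip, its top leaning over the rail to -x.
- rest_rail (a point): Middle of the orange rail's centre line: round bar 10 mm thick along the rest's y axis, at x = -45 mm and 65 mm above the table in the rest's frame. For a lean of 22 degrees the slab's rail-side lower edge stands on the plate at x = -16 mm.
- ink_can: Bystander: grey ink can, 68 mm across, 85 mm tall. Origin: centre of its underside.
- wash_bottle: Bystander: white bottle with a red cap, 60 mm across, 160 mm tall. Origin: centre of its underside.

How it is judged:
At the end, for the whole second after the job is handed in: Beaker upside down on the free peg: within 10 deg of upright, 14 mm of its axis, closed end 120-136 mm high. Slab at rest on the green plate, lower edge between rail and toe strip, within 50 mm of the middle and 15 deg of square, leaning 7-43 deg onto the rail. Both at rest (angle between beaker's own z axis and vertical above 2.97159 rad and horizontal distance between beaker and peg_free below 0.014 m and z of beaker in the frame of peg_free between 0.12 and 0.136 m and linear speed of each of beaker, slab below 0.02 m/s and angle between slab's own z axis and vertical between 0.12 and 0.75 rad and z of slab in the frame of rest between -0.002 and 0.022 m and x of slab in the frame of rest between -0.04 and 0.022 m and y of slab in the frame of rest between -0.05 and 0.05 m and x of slab_top in the frame of rest between -0.15 and -0.03 m and contact force between slab and rest above 0.5 N and angle between the y axis of slab and the y axis of rest, either way round below 0.26 rad); the robot touches nothing.
It fails at once if the spare beaker is shifted by more than 20 mm (distance of spare_beaker from where it was at the start of the episode above 0.02 m).
It fails at once if the ink can is shifted by more than 20 mm (distance of ink_can from where it was at the start of the episode above 0.02 m).
It fails at once if the wash bottle is shifted by more than 20 mm (distance of wash_bottle from where it was at the start of the episode above 0.02 m).
It fails at once if the beaker is pressed onto the free peg with over 60 N (contact force between beaker and peg_free above 60 N).
It fails at once if the beaker drops onto the free peg (over 0.45 m/s in the last 40 mm) (horizontal distance between beaker and peg_free below 0.03 m and z of beaker in the frame of peg_free below 0.17 m and linear speed of beaker above 0.45 m/s).
It also fails if it takes over 66 s, if anything falls off the work surface, if the arm or the gripper's body presses on something with over 40 N, if the wrist force passes 120 N, or if a joint passes its speed limit or range.

## Working session

There is one attempt and no reset: what is moved stays moved. The work goes in short steps, Python scripts to look and compute and a shell command to move; the robot and the scene stay as the last step left them, time stands still between calls to the robot, and variables do not carry over. Pictures are saved under pics/ and viewed, at most 10 in all, crops included, and the job is handed in when it is done.

```bash
mkdir -p pics; ls
python3 - <<'E'
from rig import robot
import cv2
o=robot.get_obs(); print({k:o[k] for k in('time','position','tool_rot','grip_width')})
for c in('scene','top'):
    im=robot.camera(c); cv2.imwrite(f'pics/{c}0.png',im[:,:,::-1]); print(c,robot.camera_model(c))
    for n in('beaker','cradle','peg_free','spare_beaker','slab','slot','rest','ink_can','wash_bottle'):
        print(n,[( [round(v) for v in d['rect']],round(d['score'],2)) for d in robot.search_frame(n,c)[:3]])
E
```

```text
pics
{'time': 0.0, 'position': array([ 0.21585749, -0.58578523,  0.22159152]), 'tool_rot': array([ 9.84483205e-01,  1.75475677e-01, -1.19505354e-06, -1.05144282e-03]), 'grip_width': 0.08691107157728244}
scene {'fx': 498.20118525001493, 'fy': 498.20118525001493, 'cx': 316.16117178184857, 'cy': 196.47692979250397, 'k1': -0.10132265091766733, 'xyz': array([1.21945738, 0.39802886, 0.92213898]), 'orientation': array([ 0.46442203,  0.80381158, -0.32550104, -0.17957782])}
beaker [([187, 127, 228, 163], 0.85)]
cradle [([185, 145, 243, 186], 0.57)]
peg_free [([377, 169, 414, 227], 0.59)]
spare_beaker [([257, 177, 293, 248], 0.67), ([454, 236, 496, 290], 0.62)]
slab [([258, 177, 295, 249], 0.85)]
slot [([258, 217, 298, 251], 0.66)]
rest [([302, 257, 390, 322], 0.85)]
ink_can [([336, 158, 366, 200], 0.55)]
wash_bottle [([422, 277, 459, 338], 0.65)]
top {'fx': 497.74816238326883, 'fy': 497.74816238326883, 'cx': 321.3201646085033, 'cy': 210.0961865241963, 'k1': -0.023702241572166136, 'xyz': array([0.40641648, 0.00340487, 1.47907756]), 'orientation': array([ 0.71675677, -0.69501001,  0.04491392, -0.03469235])}
beaker [([421, 224, 460, 244], 0.98), ([241, 153, 300, 206], 0.61)]
cradle [([407, 225, 461, 245], 0.92)]
peg_free [([253, 250, 285, 284], 0.63)]
spare_beaker [([172, 206, 202, 230], 0.73)]
slab [([326, 181, 362, 206], 0.87)]
slot [([326, 191, 353, 210], 0.81), ([169, 205, 200, 230], 0.21)]
rest [([241, 153, 300, 201], 0.61), ([423, 222, 460, 244], 0.51)]
ink_can [([304, 259, 323, 281], 0.73)]
wash_bottle [([191, 166, 217, 187], 0.69)]
```

View pics/scene0.png

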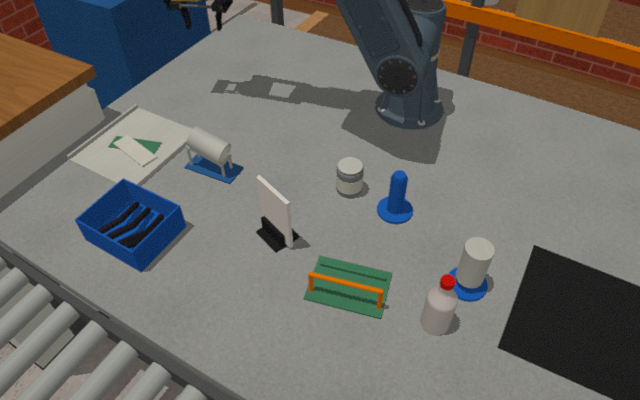

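View pics/top0.png

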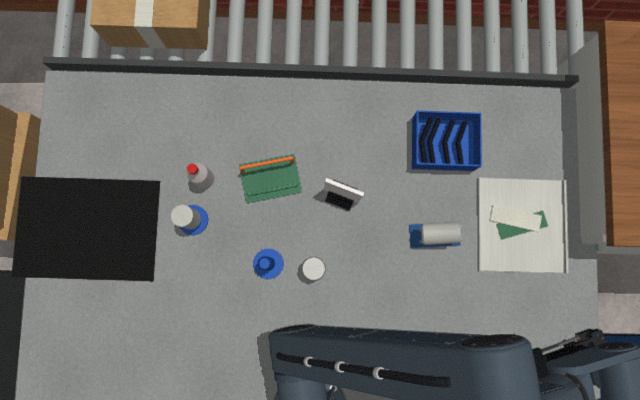

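```bash
cat > h.py <<'E'
import numpy as np, cv2
from scipy.spatial.transform import Rotation as R
from rig import robot
def proj(P,c):
    m=robot.camera_model(c); P=np.atleast_2d(P)
    p=R.from_quat(m['orientation']).inv().apply(P-m['xyz']); s=p[:,:2]/p[:,2:]
    s=s*(1+m['k1']*(s**2).sum(1,keepdims=True))
    return s*[m['fx'],m['fy']]+[m['cx'],m['cy']]
def unproj(uv,z,c):
    m=robot.camera_model(c); d=(np.array(uv,float)-[m['cx'],m['cy']])/[m['fx'],m['fy']]
    s=d.copy()
    for _ in range(20): s=d/(1+m['k1']*(s**2).sum())
    r=R.from_quat(m['orientation']).apply([s[0],s[1],1.]); return m['xyz']+r*(z-m['xyz'][2])/r[2]
def crop(im,x0,y0,x1,y1,k): return cv2.resize(im[y0:y1,x0:x1],None,fx=k,fy=k,interpolation=cv2.INTER_CUBIC)
E
python3 - <<'E'
from h import *
t=cv2.imread('pics/top0.png'); s=cv2.imread('pics/scene0.png')
a=crop(t,400,215,470,255,5); b=crop(s,175,120,250,190,5)
c=crop(t,235,145,370,290,4)
d=crop(s,250,150,500,340,3)
m=np.zeros((550,800,3),np.uint8); m[:200,:350]=a; m[200:550,:375]=b; e=crop(t,235,145,370,290,3); m[:435,380:785]=e
cv2.imwrite('pics/m1.png',m); cv2.imwrite('pics/m2.png',d)
for n,uv,z,c in [('beaker',(441,234),.09,'top'),('cradle',(435,236),0,'top'),('peg',(268,265),0,'top'),('rest',(270,178),0,'top'),('slot',(340,198),0,'top'),('can',(313,270),.085,'top'),('bottle',(193,168),.16,'top'),('spare',(182,216),.13,'top')]: print(n,unproj(uv,z,c).round(3))
E
```

```text
beaker [ 0.507 -0.352  0.09 ]
cradle [ 0.507 -0.357  0.   ]
peg [0.406 0.137 0.   ]
rest [0.666 0.142 0.   ]
slot [ 0.612 -0.07   0.   ]
can [0.396 0.004 0.085]
bottle [0.659 0.335 0.16 ]
spare [0.531 0.364 0.13 ]
```

View pics/m1.png

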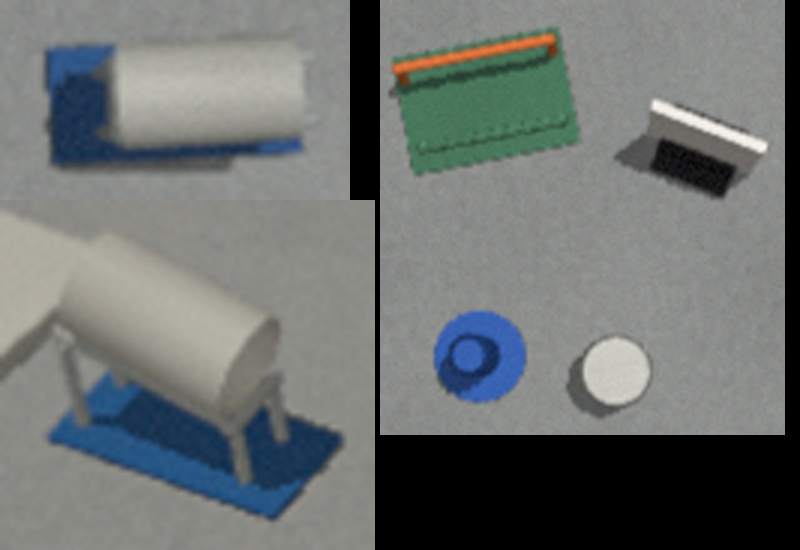

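View pics/m2.png

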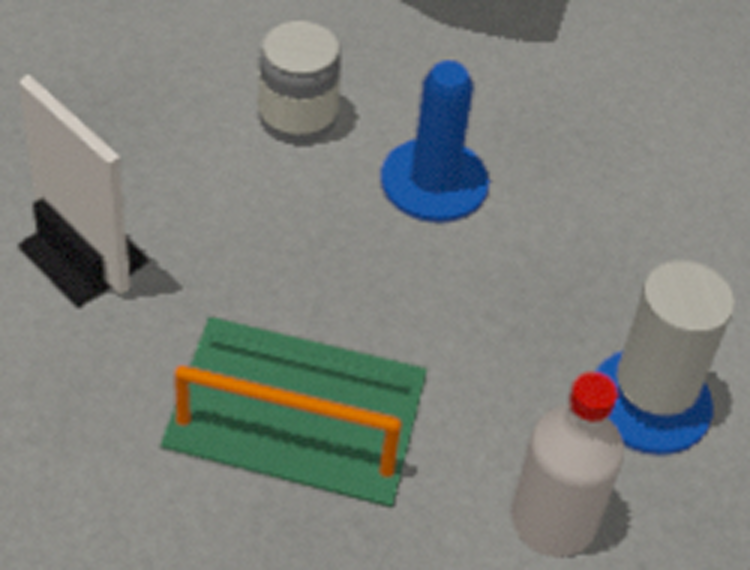

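```bash
cat > fit.py <<'E'
from h import *
from scipy.optimize import least_squares
k=lambda x0,y0,s,ox=0,oy=0:(lambda x,y:((x-ox+.5)/s-.5+x0,(y-oy+.5)/s-.5+y0))
A=k(400,215,5);B=k(175,120,5,0,200);E=k(235,145,3,380,0);D=k(250,150,3)
def P(p,L): return R.from_euler('z',p[2]).apply(np.array(L,float)/1000)+[p[0],p[1],0]
def fit(name,p0,obs,sym=False):
    def r(p):
        q=list(p)+[0]*(3-len(p))
        return np.concatenate([(proj(P(q,[l]),c)[0]-uv) for c,uv,l in obs])
    s=least_squares(r,p0,loss='soft_l1'); print(name,s.x.round(4),'res',r(s.x).reshape(-1,2).round(1).tolist()); return s.x
T,S='top','scene'
rest=fit('rest',[.67,.14,3.14],[(T,E(558,28),(-70,85,6)),(T,E(580,142),(50,85,6)),(T,E(415,174),(50,-85,6)),(S,D(210,318),(50,85,6)),(S,D(427,370),(50,-85,6)),(S,D(395,503),(-70,-85,6)),(S,D(163,445),(-70,85,6)),(T,E(475,55),(-45,0,70)),(S,D(289,393),(-45,0,67))])
slab=fit('slab',[.61,-.07,3.0],[(T,E(653,104),(0,-55,158)),(T,E(766,148),(0,55,158)),(S,D(27,80),(0,55,158)),(S,D(117,156),(0,-55,158)),(S,D(122,290),(-5,-55,8))])
peg=fit('peg',[.406,.137],[(T,E(480,356.5),(0,0,8)),(T,E(468,355),(0,0,126)),(S,D(435,177),(0,0,8)),(S,D(449,69),(0,0,126))])
cr=fit('cradle',[.507,-.357,1.57],[(T,A(48,46),(75,-35,6)),(T,A(52,165),(75,35,6)),(T,A(302,150),(-75,35,6)),(S,B(273,517),(75,-35,6)),(S,B(343,437),(75,35,6)),(S,B(48,437),(-75,-35,6))])
# beaker along-axis
ax=R.from_euler('z',cr[2]).apply([np.cos(.2618),0,-np.sin(.2618)]); o=np.array([cr[0],cr[1],.085])
for s in (-60,-55,-50,-45,-40):
    up=R.from_euler('z',cr[2]).apply([np.sin(.2618),0,np.cos(.2618)])
    c=o+ax*s/1000; m=c+ax*.1
    q=lambda p,c,k,x0,y0,oy=0:((proj(p,c)[0]-[x0,y0])*k+[0,oy]).round().tolist()
    print(s,'top closed/mouth upper',q(c+.03*up,T,5,400,215),q(m+.03*up,T,5,400,215),'scene',q(c+.03*up,S,5,175,120,200),q(m+.03*up,S,5,175,120,200),q(m,S,5,175,120,200))
E
python3 fit.py
```

```text
rest [0.6551 0.1399 3.3729] res [[-0.4, -0.6], [0.1, -0.0], [-0.9, 0.5], [-0.2, -1.2], [0.6, -1.4], [-0.1, 0.1], [-0.8, -0.4], [-0.9, -0.5], [-0.4, 0.9]]
slab [ 0.6202 -0.0727  2.8127] res [[-0.8, 0.6], [-0.1, 0.3], [-1.1, -1.4], [-0.1, 0.4], [0.0, 1.0]]
peg [0.4108 0.1364] res [[-0.0, -0.1], [0.0, 0.1], [-0.2, -0.8], [0.2, 0.8]]
cradle [ 0.5119 -0.3538  1.6469] res [[-0.7, -0.2], [0.0, -0.5], [0.1, 0.2], [0.2, -0.0], [0.2, -0.5], [-0.8, -0.4]]
-60 top closed/mouth upper [317.0, 77.0] [131.0, 88.0] scene [73.0, 230.0] [236.0, 318.0] [232.0, 357.0]
-55 top closed/mouth upper [307.0, 78.0] [122.0, 89.0] scene [81.0, 234.0] [244.0, 323.0] [240.0, 361.0]
-50 top closed/mouth upper [298.0, 78.0] [113.0, 90.0] scene [89.0, 238.0] [252.0, 327.0] [248.0, 366.0]
-45 top closed/mouth upper [289.0, 79.0] [104.0, 90.0] scene [97.0, 243.0] [261.0, 332.0] [256.0, 370.0]
-40 top closed/mouth upper [279.0, 80.0] [95.0, 91.0] scene [105.0, 247.0] [269.0, 336.0] [264.0, 375.0]
```

Run:
```python
from h import *
t=cv2.imread('pics/top0.png'); g=t.astype(int)
print('top R channel, column 425..460 step5'); 
for u in (426,432,440,448,456): print(u,g[218:252,u,2].tolist())
print('row 232',g[232,415:470,2].tolist())
import numpy as np
exec(open('fit.py').read().split("rest=fit")[0])
cr=np.array([.5119,-.3538,1.6469])
def outline(x,y,yaw,s,c):
    rz=R.from_euler('z',yaw); ax=rz.apply([np.cos(.2618),0,-np.sin(.2618)]); a=rz.apply([0,1,0]); b=np.cross(ax,a); o=np.array([x,y,.085])
    th=np.linspace(0,6.283,60)[:,None]
    ring=.03*(np.cos(th)*a+np.sin(th)*b)
    return [proj(o+ax*s+ring,c),proj(o+ax*(s+.1)+ring,c)]
out=[]
for (x,y,yaw,s) in [(.5119,-.3538,1.6469,-.051),(.508,-.3538,1.62,-.051)]:
    row=[]
    for c,im,x0,y0,w,h in (('top',t,400,212,75,40),('scene',cv2.imread('pics/scene0.png'),178,120,70,65)):
        k=5 if c=='top' else 6
        z=crop(im,x0,y0,x0+w,y0+h,k)
        for ring in outline(x,y,yaw,s,c): cv2.polylines(z,[np.int32((ring-[x0,y0]+.5)*k)],True,(0,0,255),1)
        p=np.zeros((400,400,3),np.uint8); p[:z.shape[0],:min(400,z.shape[1])]=z[:400,:400]; row.append(p[:300 if 0 else 400])
    out.append(np.hstack(row)[:295] if 0 else cv2.resize(np.hstack(row),(600,300)))
cv2.imwrite('pics/b1.png',np.vstack(out))
```

```text
top R channel, column 425..460 step5
426 [140, 139, 135, 140, 133, 136, 139, 155, 163, 169, 175, 181, 184, 183, 188, 185, 182, 179, 174, 168, 162, 162, 151, 144, 132, 115, 85, 40, 33, 65, 85, 116, 144, 146]
432 [137, 137, 142, 139, 133, 128, 148, 154, 165, 174, 174, 178, 184, 183, 187, 182, 187, 180, 176, 169, 159, 159, 151, 144, 127, 110, 72, 35, 41, 70, 83, 117, 139, 147]
440 [139, 130, 141, 138, 137, 137, 151, 161, 169, 171, 170, 176, 181, 185, 186, 182, 184, 172, 166, 166, 160, 152, 149, 139, 121, 96, 50, 37, 63, 90, 90, 121, 142, 142]
448 [144, 145, 143, 130, 128, 141, 153, 160, 167, 168, 173, 172, 181, 183, 182, 177, 174, 172, 166, 160, 156, 150, 142, 131, 111, 81, 33, 52, 108, 143, 145, 143, 141, 141]
456 [141, 143, 143, 137, 131, 150, 158, 162, 169, 169, 171, 175, 179, 179, 184, 176, 171, 172, 165, 159, 150, 146, 138, 125, 97, 66, 45, 75, 120, 145, 143, 142, 142, 144]
row 232 [25, 31, 23, 28, 30, 37, 67, 117, 160, 186, 188, 188, 187, 187, 189, 188, 190, 187, 188, 185, 189, 190, 185, 184, 186, 186, 186, 182, 184, 183, 184, 183, 179, 182, 177, 181, 184, 179, 179, 179, 183, 184, 179, 178, 179, 162, 140, 141, 139, 141, 141, 143, 140, 142, 142]
```

View pics/b1.png

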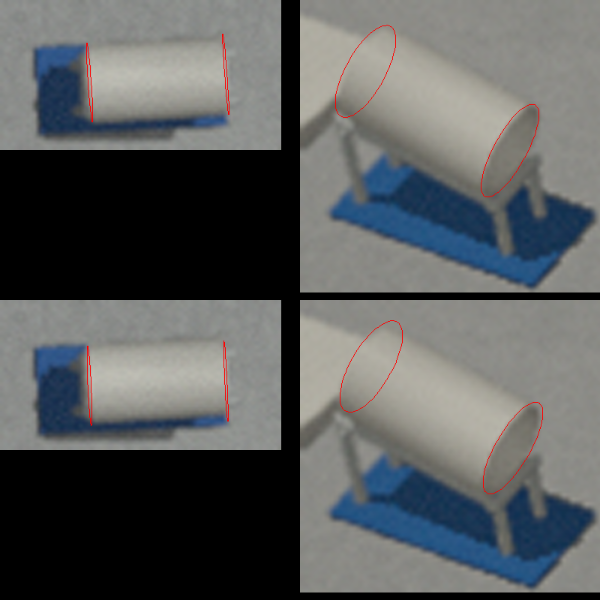

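```bash
cat >> h.py <<'E'
def plan(tcp,tz,ty):
    o=robot.get_obs(); p=np.array(o['position']); R0=R.from_quat(o['tool_rot'])
    tz=np.array(tz)/np.linalg.norm(tz); ty=np.array(ty)-np.dot(ty,tz)*tz; ty/=np.linalg.norm(ty)
    R1=R.from_matrix(np.column_stack([np.cross(ty,tz),ty,tz]))
    print('dp',(R0.inv().apply(np.array(tcp)-p)*1000).round(1),'rot',(R0.inv()*R1).as_rotvec().round(3),'tcp',np.round(tcp,3),'q',np.round(o['q'],2),'f',np.round(o['ft_force'],1),'t',round(o['time'],2),'w',round(o['grip_width'],4))
az=lambda a,el=0:np.array([np.cos(a)*np.cos(el),np.sin(a)*np.cos(el),np.sin(el)])
YAW=1.635; BX=az(YAW,-.2618); BG=np.array([.510,-.3538,.085])-.029*BX   # grasp point
BTZ=az(YAW,-np.pi/3); BTY=az(YAW-np.pi/2)
PEG=np.array([.4108,.1364,0]); REST=(.6551,.1399,3.3729); SLAB=(.6202,-.0727,2.8127)
E
python3 - <<'E'
from h import *
g=BG+.019*BTZ
plan(g-.13*BTZ,BTZ,BTY)
E
```

```text
dp [332.5 -36.7  33.9] rot [ 0.335  0.449 -1.251] tcp [ 0.515 -0.437  0.189] q [-1.4   0.53  1.43  0.    1.18 -0.18] f [ 0.1 -0.2  0.2] t 1.0 w 0.0871
```

```bash
python3 -m jog '{"dp":[[332.5,-36.7,33.9],[332.5,-36.7,33.9],[332.5,-36.7,33.9],[332.5,-36.7,33.9],[332.5,-36.7,33.9],[332.5,-36.7,33.9],[332.5,-36.7,33.9],[332.5,-36.7,33.9],[332.5,-36.7,33.9],[332.5,-36.7,33.9],[332.5,-36.7,33.9],[332.5,-36.7,33.9]],"delta_rot":[[0.335,0.449,-1.251],[0.335,0.449,-1.251],[0.335,0.449,-1.251],[0.335,0.449,-1.251],[0.335,0.449,-1.251],[0.335,0.449,-1.251],[0.335,0.449,-1.251],[0.335,0.449,-1.251],[0.335,0.449,-1.251],[0.335,0.449,-1.251],[0.335,0.449,-1.251],[0.335,0.449,-1.251]],"gripper":[1,1,1,1,1,1,1,1,1,1,1,1]}' 20
python3 - <<'E'
from h import *
plan(BG-.111*BTZ,BTZ,BTY); plan(BG+.019*BTZ,BTZ,BTY)
E
```

```text
time: 2.2
position: [0.515, -0.4371, 0.1889]
tool_rot: [0.662, 0.704, 0.177, -0.189]
ft_force: [-0.0, -0.2, -1.2]
grip_width: 0.0872
grip_force: 0.0
dp [-0.2  0.4  0.2] rot [ 0.001  0.001 -0.002] tcp [ 0.515 -0.437  0.189] q [-0.98  0.83  1.01  0.26  1.75 -1.06] f [-0.  -0.2 -1.2] t 2.2 w 0.0872
dp [-1.000e-01  3.000e-01  1.302e+02] rot [ 0.001  0.001 -0.002] tcp [ 0.511 -0.372  0.076] q [-0.98  0.83  1.01  0.26  1.75 -1.06] f [-0.  -0.2 -1.2] t 2.2 w 0.0872
```

```bash
python3 -m jog '{"dp":[[0,0,30],[0,0,60],[0,0,90],[0,0,110],[0,0,122],[0,0,130],[0,0,130],[0,0,130]],"delta_rot":[[0,0,0],[0,0,0],[0,0,0],[0,0,0],[0,0,0],[0,0,0],[0,0,0],[0,0,0]],"gripper":[1,1,1,1,1,1,1,1]}' 20
python3 - <<'E'
from h import *
for c,b in (('top',(390,200,480,270)),('scene',(160,90,260,200))):
    im=robot.camera(c)[:,:,::-1].copy(); z=crop(im,*b,4); cv2.imwrite(f'pics/{c}_g.png',z)
a=cv2.imread('pics/top_g.png');b=cv2.imread('pics/scene_g.png'); m=np.zeros((440,760,3),np.uint8); m[:280,:360]=a; m[:440,360:]=b; cv2.imwrite('pics/g.png',m)
E
```

```text
time: 3.0
position: [0.5116, -0.3733, 0.0769]
tool_rot: [0.661, 0.705, 0.177, -0.188]
ft_force: [0.1, -0.6, -0.0]
grip_width: 0.0873
grip_force: 0.0
```

View pics/g.png

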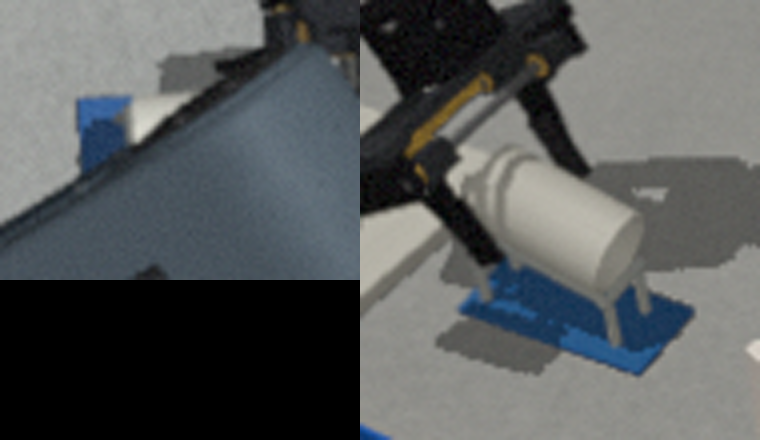

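The scene view shows both fingers either side of the beaker near its closed end (about pixel (490,190) in the crop), clear of the rods. Closing.

```bash
python3 -m jog '{"dp":[[0,0,0],[0,0,0],[0,0,0],[0,0,0],[0,0,0],[0,0,0],[0,0,0],[0,0,0]],"delta_rot":[[0,0,0],[0,0,0],[0,0,0],[0,0,0],[0,0,0],[0,0,0],[0,0,0],[0,0,0]],"gripper":[0.2,0.2,0.2,0.2,0.2,0.2,0.2,0.2]}' 25
python3 - <<'E'
from h import *
o=robot.get_obs(); print(R.from_quat(o['tool_rot']).inv().apply([0,0,260]).round())
E
```

```text
time: 3.9
position: [0.5127, -0.3723, 0.0768]
tool_rot: [0.661, 0.705, 0.178, -0.187]
ft_force: [4.9, 0.8, 3.5]
grip_width: 0.0603
grip_force: 24.9
[ 130.    1. -225.]
```

```bash
python3 -m jog '{"dp":[[5,0,-8.7],[15,0.1,-26],[30,0.2,-52],[45,0.3,-78],[60,0.4,-104],[75,0.5,-130],[90,0.6,-156],[105,0.7,-182],[120,0.8,-208],[130,1,-225],[130,1,-225]],"delta_rot":[[0,0,0],[0,0,0],[0,0,0],[0,0,0],[0,0,0],[0,0,0],[0,0,0],[0,0,0],[0,0,0],[0,0,0],[0,0,0]],"gripper":[0.2,0.2,0.2,0.2,0.2,0.2,0.2,0.2,0.2,0.2,0.2]}' 25
cat >> h.py <<'E'
FA=np.arctan2(.1364,.4108)
def fin(h,a=FA): # beaker closed end at height h above table over peg
    tz=az(a,-np.pi/4); return PEG+[0,0,h-.022]+.019*tz, tz, az(a-np.pi/2)
E
python3 - <<'E'
from h import *
plan(*fin(.26))
E
```

```text
time: 5.0
position: [0.5119, -0.3732, 0.3388]
tool_rot: [0.661, 0.705, 0.175, -0.186]
ft_force: [-0.1, -0.7, -1.4]
grip_width: 0.0606
grip_force: 25.0
dp [394.1 -55.3 355.7] rot [-0.798  0.227  1.048] tcp [0.424 0.141 0.225] q [-0.94  0.63  1.01  0.29  1.93 -0.96] f [-0.1 -0.7 -1.4] t 5.0 w 0.0606
```

```bash
sed -i 's/az(a-np.pi\/2)$/az(a+np.pi\/2)/' h.py
python3 - <<'E'
from h import *
r=R.from_matrix(np.column_stack([np.cross(BTY,BTZ),BTY,BTZ])); print('b tool',r.inv().apply(BX))
p,z,y=fin(.3); r=R.from_matrix(np.column_stack([np.cross(y,z),y,z])); print(r.inv().apply([0,0,-1]))
for a in (FA,0,-.4,-.8): plan(*fin(.3,a))
E
```

```text
b tool [7.07106348e-01 5.10815946e-17 7.07107214e-01]
[ 7.07106781e-01 -2.77555756e-17  7.07106781e-01]
dp [413.8 -55.3 321. ] rot [-0.256 -0.9   -1.909] tcp [0.424 0.141 0.265] q [-0.94  0.63  1.01  0.29  1.93 -0.96] f [-0.1 -0.7 -1.4] t 5.0 w 0.0606
dp [410.1 -54.9 318.9] rot [-0.212 -1.033 -1.585] tcp [0.424 0.136 0.265] q [-0.94  0.63  1.01  0.29  1.93 -0.96] f [-0.1 -0.7 -1.4] t 5.0 w 0.0606
dp [405.7 -56.3 316.3] rot [-0.157 -1.159 -1.171] tcp [0.423 0.131 0.265] q [-0.94  0.63  1.01  0.29  1.93 -0.96] f [-0.1 -0.7 -1.4] t 5.0 w 0.0606
dp [402.  -59.6 314.2] rot [-0.1   -1.245 -0.751] tcp [0.42  0.127 0.265] q [-0.94  0.63  1.01  0.29  1.93 -0.96] f [-0.1 -0.7 -1.4] t 5.0 w 0.0606
```

```bash
python3 -m jog '{"dp":[[20,-3,16],[52,-8,41],[88,-13,69],[129,-19,100],[169,-25,132],[209,-31,163],[249,-37,195],[289,-43,226],[325,-48,254],[360,-53,281],[386,-57,301],[402,-60,314]],"delta_rot":[[-0.005,-0.062,-0.038],[-0.013,-0.162,-0.098],[-0.022,-0.274,-0.165],[-0.032,-0.398,-0.24],[-0.042,-0.523,-0.315],[-0.052,-0.647,-0.39],[-0.062,-0.772,-0.466],[-0.072,-0.896,-0.541],[-0.081,-1.008,-0.608],[-0.09,-1.12,-0.676],[-0.096,-1.195,-0.72],[-0.1,-1.245,-0.751]],"gripper":[0.2,0.2,0.2,0.2,0.2,0.2,0.2,0.2,0.2,0.2,0.2,0.2]}' 25;  python3 - <<'E'
from h import *
plan(*fin(.3,-.8))
E
```

```text
time: 6.2
position: [0.4237, 0.097, 0.2669]
tool_rot: [0.375, 0.854, -0.142, 0.331]
ft_force: [0.7, -0.5, -1.9]
grip_width: 0.0599
grip_force: 25.0
dp [ 19.6  17.6 -14.5] rot [-0.013 -0.048 -0.022] tcp [0.42  0.127 0.265] q [ 0.42  0.26  2.06 -1.02  0.84  0.39] f [ 0.7 -0.5 -1.9] t 6.2 w 0.0599
```

```bash
python3 -m jog '{"dp":[[10,9,-7],[19.6,17.6,-14.5],[19.6,17.6,-14.5],[19.6,17.6,-14.5],[19.6,17.6,-14.5]],"delta_rot":[[-0.007,-0.024,-0.011],[-0.013,-0.048,-0.022],[-0.013,-0.048,-0.022],[-0.013,-0.048,-0.022],[-0.013,-0.048,-0.022]],"gripper":[0.2,0.2,0.2,0.2,0.2]}' 25;  python3 - <<'E'
from h import *
plan(*fin(.3,-.8))
s=robot.camera('scene')[:,:,::-1].copy(); t=robot.camera('top')[:,:,::-1].copy()
def draw(im,c,h,x0,y0,k):
    th=np.linspace(0,6.283,60)[:,None]; ring=.03*np.hstack([np.cos(th),np.sin(th),0*th])
    for z,r in((h,1),(h-.1,1),(.126,14/30),(.008,1.5)):
        cv2.polylines(im,[np.int32((proj(PEG+[0,0,z]+ring*r,c)-[x0,y0]+.5)*k)],True,(0,0,255),1)
S=crop(s,340,80,460,250,3); draw(S,'scene',.3,340,80,3); T=crop(t,220,200,340,310,3); draw(T,'top',.3,220,200,3)
m=np.zeros((510,720,3),np.uint8); m[:,:360]=S; m[:330,360:]=T; cv2.imwrite('pics/p1.png',m)
E
```

```text
time: 6.7
position: [0.4207, 0.1253, 0.2646]
tool_rot: [0.362, 0.851, -0.149, 0.35]
ft_force: [-0.3, -1.2, -0.3]
grip_width: 0.0604
grip_force: 25.0
dp [ 1.1  0.7 -1. ] rot [-0.002 -0.005 -0.003] tcp [0.42  0.127 0.265] q [ 0.51  0.3   2.04 -1.05  0.9   0.48] f [-0.3 -1.2 -0.3] t 6.7 w 0.0604
```

View pics/p1.png

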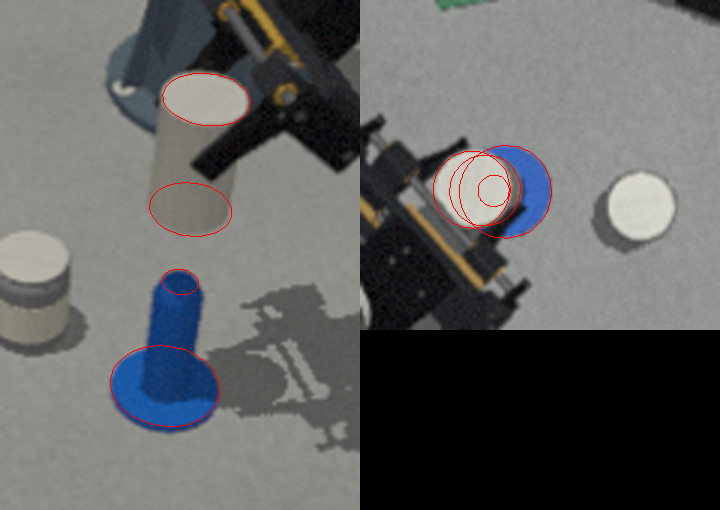

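```bash
python3 -m jog '{"dp":[[9,0.7,7],[26,0.7,24],[43,0.7,41],[59,0.7,57],[73,0.7,71],[84,0.7,82],[91,0.7,89],[97,0.7,95],[102,0.7,100],[106,0.7,104],[109,0.7,107],[111,0.7,109]],"delta_rot":[[0,-0.005,-0.003],[0,-0.005,-0.003],[0,-0.005,-0.003],[0,-0.005,-0.003],[0,-0.005,-0.003],[0,-0.005,-0.003],[0,-0.005,-0.003],[0,-0.005,-0.003],[0,-0.005,-0.003],[0,-0.005,-0.003],[0,-0.005,-0.003],[0,-0.005,-0.003]],"gripper":[0.2,0.2,0.2,0.2,0.2,0.2,0.2,0.2,0.2,0.2,0.2,0.2]}' 25;  python3 - <<'E'
from h import *
plan(*fin(.13,-.8))
E
```

```text
time: 8.0
position: [0.4209, 0.1342, 0.1161]
tool_rot: [0.362, 0.85, -0.155, 0.35]
ft_force: [0.7, -6.5, 3.5]
grip_width: 0.0605
grip_force: 25.0
dp [11.9 -5.5 18.7] rot [-0.014  0.     0.   ] tcp [0.42  0.127 0.095] q [ 0.54  0.66  2.14 -1.43  0.77  1.06] f [ 0.7 -6.5  3.5] t 8.0 w 0.0605
```

Run:
```python
from h import *
plan(*fin(.18,-.8)); plan(*fin(.18,-.35))
```

```text
dp [-23.5  -6.  -16.6] rot [-0.014  0.     0.   ] tcp [0.42  0.127 0.145] q [ 0.54  0.66  2.14 -1.43  0.77  1.06] f [ 0.7 -6.5  3.5] t 8.0 w 0.0605
dp [-22.6  -0.2 -17.6] rot [-0.332 -0.002 -0.318] tcp [0.423 0.132 0.145] q [ 0.54  0.66  2.14 -1.43  0.77  1.06] f [ 0.7 -6.5  3.5] t 8.0 w 0.0605
```

```bash
python3 -m jog '{"dp":[[-12,-3,-9],[-23,-6,-17],[-23,-5,-17],[-23,-4,-17],[-23,-2.5,-17],[-23,-1,-17.5],[-22.6,-0.2,-17.6],[-22.6,-0.2,-17.6]],"delta_rot":[[0,0,0],[-0.014,0,0],[-0.07,0,-0.06],[-0.14,0,-0.13],[-0.22,0,-0.21],[-0.3,0,-0.28],[-0.332,-0.002,-0.318],[-0.332,-0.002,-0.318]],"gripper":[0.2,0.2,0.2,0.2,0.2,0.2,0.2,0.2]}' 25;  python3 - <<'E'
from h import *
plan(*fin(.18,-.35))
E
```

```text
time: 8.8
position: [0.4295, 0.1713, 0.2085]
tool_rot: [0.171, 0.919, -0.078, 0.346]
ft_force: [0.6, -0.1, -0.8]
grip_width: 0.0608
grip_force: 24.5
dp [ 36.4 -37.4  54.5] rot [-0.037 -0.06  -0.003] tcp [0.423 0.132 0.145] q [ 0.48  0.36  2.19 -1.43  0.55  0.54] f [ 0.6 -0.1 -0.8] t 8.8 w 0.0608
```

Run:
```python
from h import *
o=robot.get_obs(); print(R.from_quat(o['tool_rot']).inv().apply([0,0,80]).round())
plan(*fin(.31,-1.2))
```

```text
[-53.  -2. -60.]
dp [-46.5 -50.8 -45.4] rot [ 0.547 -0.046  0.615] tcp [0.416 0.124 0.275] q [ 0.48  0.36  2.19 -1.43  0.55  0.54] f [ 0.6 -0.1 -0.8] t 8.8 w 0.0608
```

```bash
python3 -m jog '{"dp":[[-26,-1,-30],[-53,-2,-60],[-60,-20,-60],[-60,-20,-60]],"delta_rot":[[0,0,0],[0,0,0],[0.1,0,0.1],[0.1,0,0.1]],"gripper":[0.2,0.2,0.2,0.2]}' 25;  python3 - <<'E'
from h import *
plan(*fin(.31,-1.2))
E
```

```text
time: 9.2
position: [0.4295, 0.1545, 0.2948]
tool_rot: [0.235, 0.904, -0.106, 0.342]
ft_force: [0.9, 0.1, -1.1]
grip_width: 0.0609
grip_force: 24.5
dp [ 11.8 -32.8  17.9] rot [ 0.447 -0.041  0.514] tcp [0.416 0.124 0.275] q [ 0.49  0.19  2.04 -0.99  0.76  0.12] f [ 0.9  0.1 -1.1] t 9.2 w 0.0609
```

Command tracks measurement; now swing to the far side.

```bash
python3 -m jog '{"dp":[[2,-5,3],[4,-11,6],[6,-17,9],[8,-23,12],[10,-28,15],[11.8,-32.8,17.9],[11.8,-32.8,17.9]],"delta_rot":[[0.075,-0.007,0.085],[0.15,-0.014,0.17],[0.225,-0.02,0.257],[0.3,-0.03,0.343],[0.37,-0.035,0.43],[0.447,-0.041,0.514],[0.447,-0.041,0.514]],"gripper":[0.2,0.2,0.2,0.2,0.2,0.2,0.2]}' 25;  python3 - <<'E'
from h import *
plan(*fin(.31,-1.2));plan(*fin(.31,-1.9));plan(*fin(.31,-2.5))
E
```

```text
time: 9.9
position: [0.415, 0.123, 0.2702]
tool_rot: [0.519, 0.764, -0.219, 0.314]
ft_force: [0.3, -0.4, -0.8]
grip_width: 0.0608
grip_force: 24.5
dp [-2.7  0.9 -3.5] rot [-0.004  0.001  0.007] tcp [0.416 0.124 0.275] q [ 0.53  0.38  1.86 -0.84  1.21  0.59] f [ 0.3 -0.4 -0.8] t 9.9 w 0.0608
dp [-0.4 -7.8 -5.7] rot [0.491 0.004 0.502] tcp [0.406 0.124 0.275] q [ 0.53  0.38  1.86 -0.84  1.21  0.59] f [ 0.3 -0.4 -0.8] t 9.9 w 0.0608
dp [  4.3 -12.1 -10.4] rot [0.916 0.006 0.925] tcp [0.4   0.128 0.275] q [ 0.53  0.38  1.86 -0.84  1.21  0.59] f [ 0.3 -0.4 -0.8] t 9.9 w 0.0608
```

```bash
python3 -m jog '{"dp":[[0.4,-1.2,-1],[0.9,-2.4,-2],[1.3,-3.6,-3],[1.7,-4.8,-4],[2.1,-6,-5],[2.6,-7.2,-6],[3,-8.4,-7.2],[3.4,-9.6,-8.3],[3.9,-11,-9.4],[4.3,-12.1,-10.4],[4.3,-12.1,-10.4],[4.3,-12.1,-10.4]],"delta_rot":[[0.09,0,0.09],[0.18,0,0.18],[0.27,0,0.27],[0.36,0,0.36],[0.46,0,0.46],[0.55,0,0.55],[0.64,0,0.64],[0.73,0,0.74],[0.82,0,0.83],[0.916,0.006,0.925],[0.916,0.006,0.925],[0.916,0.006,0.925]],"gripper":[0.2,0.2,0.2,0.2,0.2,0.2,0.2,0.2,0.2,0.2,0.2,0.2]}' 25;  python3 - <<'E'
from h import *
plan(*fin(.31,-2.5))
s=robot.camera('scene')[:,:,::-1].copy(); t=robot.camera('top')[:,:,::-1].copy()
def draw(im,c,h,x0,y0,k):
    th=np.linspace(0,6.283,60)[:,None]; ring=.03*np.hstack([np.cos(th),np.sin(th),0*th])
    for z,r in((h,1),(h-.1,1),(.126,14/30),(.008,1.5)):
        cv2.polylines(im,[np.int32((proj(PEG+[0,0,z]+ring*r,c)-[x0,y0]+.5)*k)],True,(0,0,255),1)
S=crop(s,340,80,460,250,3); draw(S,'scene',.31,340,80,3); T=crop(t,220,200,340,310,3); draw(T,'top',.31,220,200,3)
m=np.zeros((510,720,3),np.uint8); m[:,:360]=S; m[:330,360:]=T; cv2.imwrite('pics/p2.png',m)
E
```

```text
time: 11.1
position: [0.3985, 0.1271, 0.276]
tool_rot: [0.877, 0.292, -0.363, 0.121]
ft_force: [-0.1, -0.0, -1.4]
grip_width: 0.0611
grip_force: 24.5
dp [ 2.5 -0.1 -0.4] rot [ 0.002 -0.001  0.001] tcp [0.4   0.128 0.275] q [ 0.24  0.57  1.47 -0.29  1.84  1.2 ] f [-0.1 -0.  -1.4] t 11.1 w 0.0611
```

View pics/p2.png

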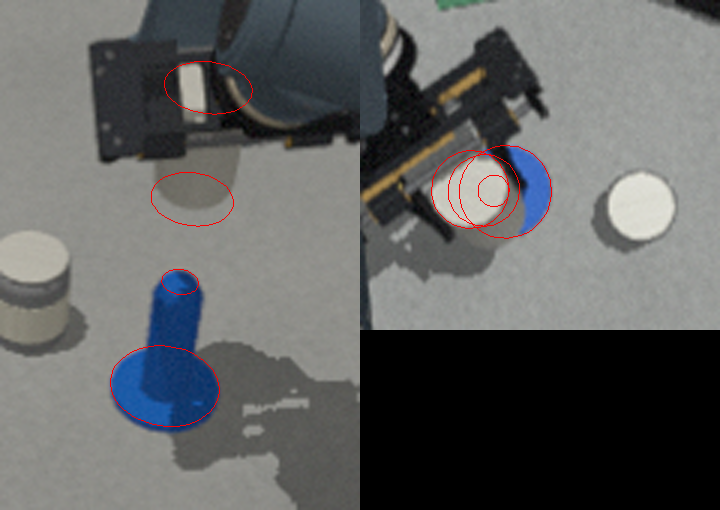

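Run:
```python
from h import *
o=robot.get_obs(); Rt=R.from_quat(o['tool_rot']); g=o['position']-Rt.apply([0,0,.019]); y=Rt.apply([0,1,0])
im=robot.camera('top')[:,:,::-1].copy()
print('y',y)
for deg in (0,5,10,15,20,25):
  for sg in(1,):
    b0=Rt.apply([.70711,0,.70711]); b=R.from_rotvec(y*np.radians(deg*sg)).apply(b0)
    e=np.cross(y,b); th=np.linspace(0,6.283,200)[:,None]
    ring=g+b*.078+.03*(np.cos(th)*y+np.sin(th)*e)
    s=(proj(ring,'scene')-[340,80]+.5)*3; t=(proj(ring,'top')-[220,200]+.5)*3+[360,0]
    i=s[:,1].argmax(); j=t[:,1].argmax(); print(deg,b.round(2),'scene low',s[i].round(),'x',s[:,0].min().round(),s[:,0].max().round(),'top low',t[j].round(),'right',t[:,0].max().round())
```

```text
y [ 6.00202280e-01 -7.99848110e-01  4.74701414e-04]
0 [ 0.  0. -1.] scene low [198. 222.] x 152.0 234.0 top low [484. 228.] right 520.0
5 [ 0.07  0.05 -1.  ] scene low [199. 225.] x 154.0 237.0 top low [479. 222.] right 515.0
10 [ 0.14  0.1  -0.98] scene low [202. 228.] x 156.0 239.0 top low [475. 215.] right 511.0
15 [ 0.21  0.16 -0.97] scene low [204. 229.] x 158.0 242.0 top low [469. 208.] right 506.0
20 [ 0.27  0.21 -0.94] scene low [205. 230.] x 160.0 245.0 top low [464. 201.] right 501.0
25 [ 0.34  0.25 -0.91] scene low [205. 230.] x 163.0 248.0 top low [458. 194.] right 496.0
```

Run:
```python
from h import *
o=robot.get_obs(); Rt=R.from_quat(o['tool_rot']); g=o['position']-Rt.apply([0,0,.019]); y=Rt.apply([0,1,0])
I={}
for c in('scene','top'):
    I[c]=robot.camera(c)
    print(c,[(np.round(d['rect']),round(d['score'],2)) for d in robot.search_frame('beaker',c)[:4]])
print('scene col 405 rows 125..160',I['scene'][125:160,405].sum(1).tolist())
x=220+140//3
print('top cols 262..278 step4, rows 262..295')
for u in (262,266,270): print(u,I['top'][262:295,u].tolist()[::1] if 0 else I['top'][258:295,u].sum(1).tolist())
for deg in (-5,-10,-15,-20,-25):
    b=R.from_rotvec(y*np.radians(deg)).apply(Rt.apply([.70711,0,.70711])); e=np.cross(y,b); th=np.linspace(0,6.283,200)[:,None]
    ring=g+b*.078+.03*(np.cos(th)*y+np.sin(th)*e); s=proj(ring,'scene');t=proj(ring,'top')
    def low(p,u):
        k=np.abs(p[:,0]-u)<.8; return p[k,1].max().round(1) if k.any() else None
    print(deg,low(s,405),'x',s[:,0].min().round(1),s[:,0].max().round(1),[low(t,u) for u in(262,266,270)])
```

```text
scene [(array([391., 101., 418., 153.]), 0.67)]
top [(array([240., 250., 275., 281.]), 0.77), (array([238., 154., 303., 204.]), 0.44)]
scene col 405 rows 125..160 [226, 195, 179, 188, 272, 317, 325, 315, 325, 323, 322, 318, 325, 332, 330, 321, 331, 328, 324, 337, 340, 334, 324, 333, 352, 411, 419, 411, 415, 422, 429, 437, 424, 423, 421]
top cols 262..278 step4, rows 262..295
262 [593, 601, 591, 582, 586, 596, 586, 580, 579, 588, 592, 599, 591, 580, 541, 414, 341, 342, 334, 344, 348, 335, 333, 332, 316, 285, 275, 274, 277, 276, 324, 399, 458, 466, 456, 455, 454]
266 [596, 597, 606, 597, 593, 583, 570, 582, 577, 574, 511, 433, 369, 348, 350, 349, 351, 343, 352, 365, 361, 362, 348, 372, 427, 462, 454, 461, 459, 463, 453, 450, 446, 450, 453, 467, 468]
270 [83, 109, 174, 257, 323, 328, 335, 344, 353, 341, 355, 361, 346, 355, 366, 366, 370, 369, 369, 373, 374, 398, 444, 463, 474, 468, 452, 453, 444, 446, 471, 482, 471, 464, 457, 464, 469]
-5 152.3 x 389.5 416.8 [np.float64(277.8), np.float64(277.3), np.float64(275.3)]
-10 150.7 x 388.9 416.1 [np.float64(280.0), np.float64(279.8), np.float64(278.2)]
-15 148.9 x 388.4 415.3 [np.float64(281.9), np.float64(282.0), np.float64(281.0)]
-20 146.8 x 387.9 414.7 [np.float64(283.7), np.float64(284.1), np.float64(283.4)]
-25 144.5 x 387.4 414.1 [np.float64(285.3), np.float64(286.0), np.float64(285.6)]
```

```bash
sed -i 's/tz=az(a,-np.pi\/4)/tz=az(a,-np.radians(59))/' h.py
python3 - <<'E'
from h import *
plan(*fin(.3,-2.5))
E
```

```text
dp [14.2  0.7  7.2] rot [ 0.001  0.243 -0.   ] tcp [0.403 0.131 0.262] q [ 0.25  0.57  1.46 -0.29  1.84  1.2 ] f [-0.1  0.1 -1.7] t 11.45 w 0.0607
```

```bash
python3 -m jog '{"dp":[[7,0.3,3.5],[14.2,0.7,7.2],[14.2,0.7,7.2],[14.2,0.7,7.2],[14.2,0.7,7.2]],"delta_rot":[[0,0.12,0],[0,0.243,0],[0,0.243,0],[0,0.243,0],[0,0.243,0]],"gripper":[0.2,0.2,0.2,0.2,0.2]}' 25
python3 - <<'E'
from h import *
plan(*fin(.3,-2.5)); plan(*fin(.15,-2.5))
I={c:robot.camera(c) for c in('scene','top')}
print('top rect',[(np.round(d['rect']),round(d['score'],2)) for d in robot.search_frame('beaker','top')[:2]])
print('scene col 405 rows 125..165',I['scene'][130:165,405].sum(1).tolist())
print('row 145',I['scene'][145,380:425].sum(1).tolist())
for u in (262,266,270): print(u,I['top'][258:295,u].sum(1).tolist())
y=az(-.93); 
for deg in (-8,-4,0,4,8):
    b=R.from_rotvec(y*np.radians(deg)).apply([0,0,-1]); e=np.cross(y,b); th=np.linspace(0,6.283,300)[:,None]; g=PEG+[0,0,.278]
    ring=g+b*.078+.03*(np.cos(th)*y+np.sin(th)*e); s=proj(ring,'scene');t=proj(ring,'top'); T=proj(ring-b*.1,'top')
    def low(p,u):
        k=np.abs(p[:,0]-u)<.8; return p[k,1].max().round(1) if k.any() else None
    print(deg,low(s,405),'x',s[:,0].min().round(1),s[:,0].max().round(1),[low(t,u) for u in(262,266,270)],'closed',[low(T,u) for u in(262,266,270)])
E
```

```text
time: 11.95
position: [0.4037, 0.1303, 0.2616]
tool_rot: [0.915, 0.303, -0.254, 0.085]
ft_force: [-0.3, -0.7, -1.4]
grip_width: 0.0609
grip_force: 24.5
dp [-0.4 -0.6  0.1] rot [ 0.     0.001 -0.001] tcp [0.403 0.131 0.262] q [ 0.21  0.47  1.56 -0.22  1.61  1.18] f [-0.3 -0.7 -1.4] t 11.95 w 0.0609
dp [ 77.   -0.8 128.6] rot [ 0.     0.001 -0.001] tcp [0.403 0.131 0.112] q [ 0.21  0.47  1.56 -0.22  1.61  1.18] f [-0.3 -0.7 -1.4] t 11.95 w 0.0609
top rect []
scene col 405 rows 125..165 [328, 327, 335, 329, 329, 330, 326, 333, 339, 330, 336, 338, 332, 331, 338, 340, 343, 337, 348, 338, 349, 345, 347, 348, 343, 341, 350, 344, 362, 411, 427, 428, 418, 416, 420]
row 145 [419, 412, 409, 412, 416, 423, 421, 412, 414, 419, 419, 416, 352, 295, 302, 316, 306, 329, 326, 327, 337, 338, 334, 336, 337, 340, 344, 339, 345, 345, 336, 345, 337, 337, 334, 330, 337, 328, 325, 326, 406, 419, 423, 419, 416]
262 [645, 647, 635, 630, 625, 621, 634, 620, 630, 640, 644, 639, 633, 629, 634, 640, 566, 374, 247, 260, 310, 391, 436, 453, 451, 460, 445, 457, 461, 442, 462, 456, 462, 452, 448, 447, 451]
266 [527, 6
[... 369 characters left out ...]
-8 156.1 x 388.5 415.5 [np.float64(278.3), np.float64(278.1), np.float64(276.6)] closed [np.float64(273.0), np.float64(269.9), None]
-4 157.3 x 388.9 416.1 [np.float64(276.6), np.float64(276.1), np.float64(274.2)] closed [np.float64(273.9), np.float64(271.1), None]
0 158.3 x 389.4 416.7 [np.float64(274.8), np.float64(274.0), np.float64(271.4)] closed [np.float64(274.6), np.float64(272.1), np.float64(265.3)]
4 159.2 x 390.0 417.4 [np.float64(272.9), np.float64(271.7), np.float64(268.3)] closed [np.float64(275.3), np.float64(273.1), np.float64(267.4)]
8 159.9 x 390.5 418.1 [np.float64(270.9), np.float64(269.2), np.float64(264.9)] closed [np.float64(275.9), np.float64(273.9), np.float64(268.6)]
```

```bash
python3 -m jog '{"dp":[[8,-0.1,13],[20,-0.5,34],[34,-0.7,57],[45,-0.8,76],[54,-0.8,91],[61,-0.8,102],[66,-0.8,111],[70,-0.8,117],[73,-0.8,122],[75,-0.8,126],[77,-0.8,128.6],[77,-0.8,128.6]],"delta_rot":[[0,0,0],[0,0,0],[0,0,0],[0,0,0],[0,0,0],[0,0,0],[0,0,0],[0,0,0],[0,0,0],[0,0,0],[0,0,0],[0,0,0]],"gripper":[0.2,0.2,0.2,0.2,0.2,0.2,0.2,0.2,0.2,0.2,0.2,0.2]}' 25
python3 - <<'E'
from h import *
plan(*fin(.15,-2.5)); plan(*fin(.132,-2.5))
E
```

```text
time: 13.3
position: [0.4028, 0.1305, 0.1117]
tool_rot: [0.915, 0.303, -0.253, 0.084]
ft_force: [0.1, 0.4, -0.8]
grip_width: 0.0611
grip_force: 24.5
dp [ 0.1  0.1 -0.1] rot [-0.    -0.    -0.002] tcp [0.403 0.131 0.112] q [ 0.21  0.68  1.68 -0.23  1.29  1.26] f [ 0.1  0.4 -0.8] t 13.3 w 0.0611
dp [ 9.4  0.1 15.3] rot [-0.    -0.    -0.002] tcp [0.403 0.131 0.094] q [ 0.21  0.68  1.68 -0.23  1.29  1.26] f [ 0.1  0.4 -0.8] t 13.3 w 0.0611
```

```bash
python3 -m jog '{"dp":[[1.5,0,2.6],[3.1,0,5.1],[4.6,0,7.7],[6.2,0,10.3],[7.2,0,12],[8.2,0,13.7],[8.8,0,14.6],[8.8,0,14.6]],"delta_rot":[[0,0,0],[0,0,0],[0,0,0],[0,0,0],[0,0,0],[0,0,0],[0,0,0],[0,0,0]],"gripper":[0.2,0.2,0.2,0.2,0.2,0.2,0.2,0.2]}' 25
```

```text
time: 14.1
position: [0.4027, 0.1305, 0.0946]
tool_rot: [0.915, 0.303, -0.254, 0.084]
ft_force: [0.4, -0.3, -1.0]
grip_width: 0.0606
grip_force: 24.5
```

Not touching yet; creep down in 1 mm steps until the force shows.

```bash
python3 -m jog '{"dp":[[0.5,0,0.9],[1,0,1.7],[1.5,0,2.6],[1.5,0,2.6]],"delta_rot":[[0,0,0],[0,0,0],[0,0,0],[0,0,0]],"gripper":[0.2,0.2,0.2,0.2]}' 25;python3 -m jog '{"dp":[[0.5,0,0.9],[1,0,1.7],[1,0,1.7]],"delta_rot":[[0,0,0],[0,0,0],[0,0,0]],"gripper":[0.2,0.2,0.2]}' 25
```

```text
time: 14.5
position: [0.4028, 0.1304, 0.093]
tool_rot: [0.915, 0.303, -0.254, 0.085]
ft_force: [0.9, 0.7, 8.4]
grip_width: 0.0607
grip_force: 24.6
time: 14.8
position: [0.403, 0.1301, 0.0921]
tool_rot: [0.915, 0.303, -0.254, 0.085]
ft_force: [0.4, 1.9, 13.4]
grip_width: 0.0603
grip_force: 24.7
```

```bash
python3 -m jog '{"dp":[[0,0,0],[0,0,0],[0,0,0],[0,0,0],[0,0,0],[0,0,-10],[0,0,-35],[0,0,-75],[0,0,-120],[0,0,-165],[0,0,-200],[0,0,-200]],"delta_rot":[[0,0,0],[0,0,0],[0,0,0],[0,0,0],[0,0,0],[0,0,0],[0,0,0],[0,0,0],[0,0,0],[0,0,0],[0,0,0],[0,0,0]],"gripper":[0.6,1,1,1,1,1,1,1,1,1,1,1]}' 25
cat >> h.py <<'E'
SN=az(SLAB[2]); STOP=np.array([SLAB[0],SLAB[1],.158])
E
python3 - <<'E'
from h import *
for c in('scene','top'):
    im=robot.camera(c); cv2.imwrite(f'pics/{c}_r.png',im[:,:,::-1])
    print(c,[(np.round(d['rect']),round(d['score'],2)) for d in robot.search_frame('beaker',c)[:3]])
    th=np.linspace(0,6.283,60)[:,None]; ring=.03*np.hstack([np.cos(th),np.sin(th),0*th])
    q=np.vstack([proj(PEG+[0,0,z]+ring,c) for z in(.13,.03)]); print('expect',q.min(0).round(),q.max(0).round())
for s in(1,-1):
    plan([SLAB[0],SLAB[1],.25],[0,0,-1],s*SN)
E
```

```text
time: 16.0
position: [0.4894, 0.194, 0.2657]
tool_rot: [0.916, 0.304, -0.247, 0.085]
ft_force: [-0.9, 0.7, 0.1]
grip_width: 0.0869
grip_force: 0.0
scene [(array([383., 166., 411., 212.]), 0.71)]
expect [383. 163.] [413. 211.]
top [(array([250., 254., 279., 274.]), 0.92)]
expect [253. 252.] [278. 274.]
dp [-36.3 293.5  33.7] rot [0.686 0.214 2.46 ] tcp [ 0.62  -0.073  0.25 ] q [ 0.27  0.6   1.31 -0.19  1.74  1.22] f [ 0.5 -0.  -0.4] t 16.2 w 0.087
dp [-36.3 293.5  33.7] rot [-0.164  0.527 -0.586] tcp [ 0.62  -0.073  0.25 ] q [ 0.27  0.6   1.31 -0.19  1.74  1.22] f [ 0.5 -0.  -0.4] t 16.2 w 0.087
```

```bash
python3 -m jog '{"dp":[[-6,49,6],[-12,98,11],[-18,147,17],[-24,196,22],[-30,245,28],[-36.3,293.5,33.7],[-36.3,293.5,33.7],[-36.3,293.5,33.7],[-36.3,293.5,33.7],[-36.3,293.5,33.7]],"delta_rot":[[-0.02,0.07,-0.08],[-0.05,0.15,-0.17],[-0.075,0.24,-0.27],[-0.1,0.33,-0.36],[-0.13,0.42,-0.46],[-0.164,0.527,-0.586],[-0.164,0.527,-0.586],[-0.164,0.527,-0.586],[-0.164,0.527,-0.586],[-0.164,0.527,-0.586]],"gripper":[1,1,1,1,1,1,1,1,1,1]}' 40
python3 - <<'E'
from h import *
plan([SLAB[0],SLAB[1],.118],[0,0,-1],-SN)
E
```

```text
time: 17.2
position: [0.6208, -0.0705, 0.2504]
tool_rot: [0.813, 0.582, 0.001, -0.0]
ft_force: [0.2, 0.8, 0.1]
grip_width: 0.087
grip_force: 0.0
dp [-2.500e+00  1.000e-01  1.324e+02] rot [ 0.    -0.002  0.001] tcp [ 0.62  -0.073  0.118] q [-0.29  0.5   1.4   0.    1.24  0.03] f [0.2 0.8 0.1] t 17.2 w 0.087
```

```bash
python3 -m jog '{"dp":[[-2.5,0,20],[-2.5,0,55],[-2.5,0,90],[-2.5,0,115],[-2.5,0,128],[-2.5,0,132],[-2.5,0,132],[-2.5,0,132],[-2.5,0,132],[-2.5,0,132],[-2.5,0,132],[-2.5,0,132]],"delta_rot":[[0,0,0],[0,0,0],[0,0,0],[0,0,0],[0,0,0],[0,0,0],[0,0,0],[0,0,0],[0,0,0],[0,0,0],[0,0,0],[0,0,0]],"gripper":[1,1,1,1,1,1,1,-0.8,-0.8,-0.8,-0.8,-0.8]}' 40;python3 -m jog '{"dp":[[0,0,0],[0,0,0],[0,0,0],[0,0,0],[0,0,0],[0,0,0]],"delta_rot":[[0,0,0],[0,0,0],[0,0,0],[0,0,0],[0,0,0],[0,0,0]],"gripper":[-0.9,-0.9,-0.9,-0.9,-0.9,-0.9]}' 40
```

```text
time: 18.4
position: [0.6214, -0.0747, 0.1196]
tool_rot: [0.814, 0.582, 0.002, 0.001]
ft_force: [-0.1, 0.8, -0.2]
grip_width: 0.0551
grip_force: 0.0
time: 19.0
position: [0.6214, -0.0746, 0.1192]
tool_rot: [0.813, 0.582, 0.002, 0.001]
ft_force: [-1.9, 0.7, 1.5]
grip_width: 0.0097
grip_force: 40.0
```

```bash
python3 -m jog '{"dp":[[0,0,-5],[0,0,-20],[0,0,-45],[0,0,-75],[0,0,-105],[0,0,-130],[0,0,-140],[0,0,-140]],"delta_rot":[[0,0,0],[0,0,0],[0,0,0],[0,0,0],[0,0,0],[0,0,0],[0,0,0],[0,0,0]],"gripper":[-0.9,-0.9,-0.9,-0.9,-0.9,-0.9,-0.9,-0.9]}' 45
cat >> h.py <<'E'
def lean(th,dx=0,dz=0,gl=.130,dy=0):
    t=np.radians(th); x=az(REST[2]); yv=az(REST[2]+np.pi/2); s=np.cos(t)*np.array([0,0,1])-np.sin(t)*x
    ox=(-45+5/np.cos(t)+59*np.tan(t)+5*np.cos(t))/1000+dx; oz=.006+.005*np.sin(t)+dz
    o=np.array([REST[0],REST[1],0])+ox*x+dy*yv+[0,0,oz]
    return o+s*(gl-.019),-s,-(np.cos(t)*x+np.sin(t)*np.array([0,0,1]))
E
python3 - <<'E'
from h import *
plan(*lean(19,.003,.13))
E
```

```text
time: 19.8
position: [0.6212, -0.0746, 0.2603]
tool_rot: [0.813, 0.582, 0.002, 0.002]
ft_force: [0.5, 0.2, -4.0]
grip_width: 0.0099
grip_force: 45.0
dp [239.4   3.1  18.2] rot [ 0.328 -0.093 -0.555] tcp [0.702 0.151 0.243] q [-0.3   0.49  1.39  0.    1.26  0.03] f [ 0.5  0.2 -4. ] t 19.8 w 0.0099
```

```bash
python3 -m jog '{"dp":[[10,0,1],[32,0.5,3],[60,1,5],[90,1,7],[120,1.5,9],[150,2,11],[178,2,13],[203,2.5,15],[223,3,17],[235,3,18],[239.4,3.1,18.2],[239.4,3.1,18.2]],"delta_rot":[[0.014,-0.004,-0.023],[0.044,-0.012,-0.074],[0.082,-0.023,-0.14],[0.123,-0.035,-0.21],[0.164,-0.047,-0.28],[0.205,-0.058,-0.35],[0.244,-0.069,-0.41],[0.28,-0.079,-0.47],[0.305,-0.087,-0.515],[0.322,-0.091,-0.545],[0.328,-0.093,-0.555],[0.328,-0.093,-0.555]],"gripper":[-0.9,-0.9,-0.9,-0.9,-0.9,-0.9,-0.9,-0.9,-0.9,-0.9,-0.9,-0.9]}' 45
python3 - <<'E'
from h import *
plan(*lean(19,.003,.13)); plan(*lean(19,.003,.012))
o=robot.get_obs(); Rt=R.from_quat(o['tool_rot'])
W=[]
for c,b,k in(('scene',(280,150,420,330),3),('top',(220,140,330,210),3)):
    im=robot.camera(c)[:,:,::-1].copy(); z=crop(im,*b,k)
    # slab box
    g=o['position']-Rt.apply([0,0,.019]); pts=np.array([g+Rt.apply([y,x,(.130-zz)]) for x in(-.005,.005) for y in(-.055,.055) for zz in(0,.15)])
    p=(proj(pts,c)-b[:2]+.5)*k
    for i in range(8):
        for j in range(i):
            if bin(i^j).count('1')==1: cv2.line(z,tuple(np.int32(p[i])),tuple(np.int32(p[j])),(0,0,255),1)
    W.append(z)
m=np.zeros((540,750,3),np.uint8); m[:540,:420]=W[0]; m[:210,420:750]=W[1]; cv2.imwrite('pics/s1.png',m)
E
```

```text
time: 21.0
position: [0.7007, 0.1521, 0.2387]
tool_rot: [0.611, 0.773, -0.131, -0.105]
ft_force: [-0.1, -0.2, -4.0]
grip_width: 0.0098
grip_force: 45.0
dp [-1.4 -0.7 -3.9] rot [-0.005 -0.001  0.002] tcp [0.702 0.151 0.243] q [ 0.08  0.82  0.84 -0.05  1.82 -0.16] f [-0.1 -0.2 -4. ] t 21.0 w 0.0098
dp [ -1.6  38.3 107.5] rot [-0.005 -0.001  0.002] tcp [0.702 0.151 0.125] q [ 0.08  0.82  0.84 -0.05  1.82 -0.16] f [-0.1 -0.2 -4. ] t 21.0 w 0.0098
```

View pics/s1.png

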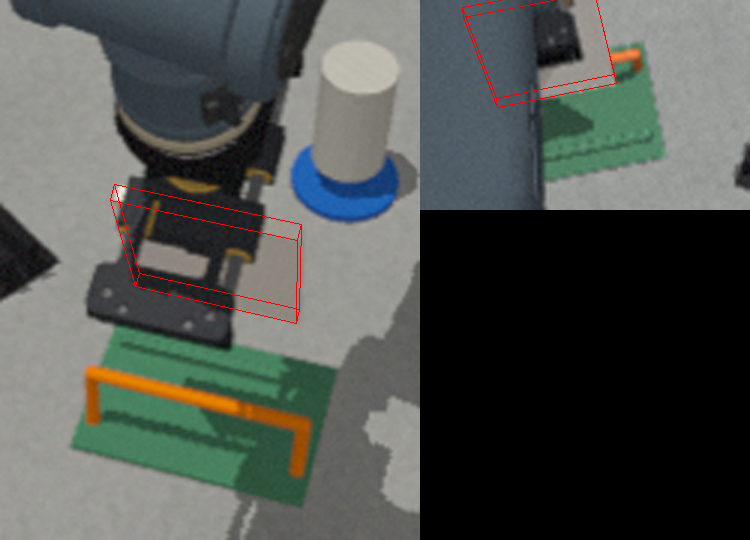

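The slab matches its modelled box (right edge near crop (298,270)), ahead of the orange rail at (200,395), and the beaker stands on its peg at (358,110). Lowering.

```bash
python3 -m jog '{"dp":[[0,4,12],[-1,12,33],[-1.5,19,54],[-1.6,25,71],[-1.6,30,85],[-1.6,34,96],[-1.6,37,103],[-1.6,38.3,107.5],[-1.6,38.3,107.5],[-1.6,38.3,107.5]],"delta_rot":[[-0.005,0,0.002],[-0.005,0,0.002],[-0.005,0,0.002],[-0.005,0,0.002],[-0.005,0,0.002],[-0.005,0,0.002],[-0.005,0,0.002],[-0.005,0,0.002],[-0.005,0,0.002],[-0.005,0,0.002]],"gripper":[-0.9,-0.9,-0.9,-0.9,-0.9,-0.9,-0.9,-0.9,-0.9,-0.9]}' 45
python3 - <<'E'
from h import *
plan(*lean(19,.003,.002))
E
```

```text
time: 22.1
position: [0.703, 0.1498, 0.128]
tool_rot: [0.613, 0.773, -0.127, -0.101]
ft_force: [-0.4, 0.4, -3.1]
grip_width: 0.0096
grip_force: 45.0
dp [ 1.3  3.3 13.1] rot [ 0.005 -0.001 -0.002] tcp [0.702 0.151 0.115] q [ 0.08  0.91  0.94 -0.05  1.61 -0.15] f [-0.4  0.4 -3.1] t 22.1 w 0.0096
```

```bash
python3 -m jog '{"dp":[[0.5,1,4],[1,2,7.5],[1.3,2.7,10],[1.3,3.3,12],[1.3,3.3,12]],"delta_rot":[[0,0,0],[0,0,0],[0,0,0],[0,0,0],[0,0,0]],"gripper":[-0.9,-0.9,-0.9,-0.9,-0.9]}' 45;python3 -m jog '{"dp":[[0,0.3,0.9],[0,0.6,1.9],[0,0.6,1.9]],"delta_rot":[[0,0,0],[0,0,0],[0,0,0]],"gripper":[-0.9,-0.9,-0.9]}' 45
```

```text
time: 22.6
position: [0.7012, 0.1509, 0.1143]
tool_rot: [0.613, 0.773, -0.128, -0.102]
ft_force: [1.0, -0.7, -3.4]
grip_width: 0.0095
grip_force: 45.0
time: 22.9
position: [0.7017, 0.1508, 0.1131]
tool_rot: [0.613, 0.773, -0.128, -0.102]
ft_force: [0.4, -0.0, -3.4]
grip_width: 0.0099
grip_force: 45.0
```

```bash
python3 -m jog '{"dp":[[0,0.3,0.9],[0,0.6,1.9],[0,0.6,1.9]],"delta_rot":[[0,0,0],[0,0,0],[0,0,0]],"gripper":[-0.9,-0.9,-0.9]}' 45;python3 -m jog '{"dp":[[0,0.3,0.9],[0,0.6,1.4],[0,0.6,1.4]],"delta_rot":[[0,0,0],[0,0,0],[0,0,0]],"gripper":[-0.9,-0.9,-0.9]}' 45
```

```text
time: 23.2
position: [0.7019, 0.1508, 0.1127]
tool_rot: [0.613, 0.773, -0.127, -0.101]
ft_force: [0.4, -1.1, 4.7]
grip_width: 0.01
grip_force: 45.0
time: 23.5
position: [0.7021, 0.1508, 0.1126]
tool_rot: [0.613, 0.773, -0.127, -0.101]
ft_force: [0.1, -0.4, 9.6]
grip_width: 0.0098
grip_force: 45.0
```

```bash
python3 -m jog '{"dp":[[0,0,0],[0,0,0],[0,0,0],[0,0,0],[0,0,0],[0,0,0],[0,0,-10],[0,0,-30],[0,0,-60],[0,0,-100],[0,0,-140],[0,0,-140]],"delta_rot":[[0,0,0],[0,0,0],[0,0,0],[0,0,0],[0,0,0],[0,0,0],[0,0,0],[0,0,0],[0,0,0],[0,0,0],[0,0,0],[0,0,0]],"gripper":[-0.7,-0.5,-0.2,0.2,0.6,0.6,0.6,0.6,0.6,0.6,0.6,0.6]}' 45
python3 - <<'E'
from h import *
o=robot.get_obs(); print(R.from_quat(o['tool_rot']).inv().apply([-250,-150,80]).round())
E
```

```text
time: 24.7
position: [0.7499, 0.1616, 0.2502]
tool_rot: [0.614, 0.774, -0.123, -0.096]
ft_force: [-0.2, 0.4, 0.3]
grip_width: 0.0692
grip_force: 0.0
[ -89. -289.    9.]
```

```bash
python3 -m jog '{"dp":[[0,0,-45],[0,0,-90],[-20,-45,-90],[-40,-90,-85],[-60,-140,-80],[-89,-190,-80],[-130,-235,-80],[-170,-280,-80],[-210,-300,-80],[-230,-300,-80]],"delta_rot":[[0,0,0],[0,0,0],[0,0,0],[0,0,0],[0,0,0],[0,0,0],[0,0,0],[0,0,0],[0,0,0],[0,0,0]],"gripper":[0.6,0.6,0.6,0.6,0.6,0.6,0.6,0.6,0.6,0.6]}'
python3 - <<'E'
from h import *
W=[]
for c,b,k in(('scene',(290,140,510,345),2),('top',(160,140,340,300),2)):
    im=robot.camera(c)[:,:,::-1].copy(); z=crop(im,*b,k)
    for n in('slab','beaker','spare_beaker','ink_can','wash_bottle'): print(c,n,[(np.round(d['rect']).tolist(),round(d['score'],2)) for d in robot.search_frame(n,c)[:2]])
    W.append(z)
m=np.zeros((410,800,3),np.uint8); m[:410,:440]=W[0]; m[:320,440:800]=W[1]; cv2.imwrite('pics/f1.png',m)
E
```

```text
time: 25.7
position: [0.5443, -0.1229, 0.4165]
tool_rot: [0.613, 0.773, -0.128, -0.101]
ft_force: [1.4, -0.2, -0.2]
grip_width: 0.0696
grip_force: 0.0
scene slab [([319.0, 262.0, 372.0, 287.0], 0.7)]
scene beaker [([385.0, 160.0, 410.0, 211.0], 0.89)]
scene spare_beaker [([455.0, 238.0, 494.0, 291.0], 0.65), ([380.0, 202.0, 413.0, 226.0], 0.47)]
scene ink_can [([336.0, 159.0, 364.0, 199.0], 0.72)]
scene wash_bottle [([424.0, 274.0, 461.0, 337.0], 0.76), ([384.0, 165.0, 408.0, 210.0], 0.7)]
top slab [([242.0, 143.0, 289.0, 185.0], 0.57)]
top beaker [([250.0, 256.0, 278.0, 274.0], 0.73)]
top spare_beaker [([240.0, 154.0, 302.0, 201.0], 0.72), ([170.0, 205.0, 202.0, 231.0], 0.59)]
top ink_can [([251.0, 257.0, 277.0, 273.0], 0.39)]
top wash_bottle [([190.0, 164.0, 213.0, 188.0], 0.7)]
```

View pics/f1.png

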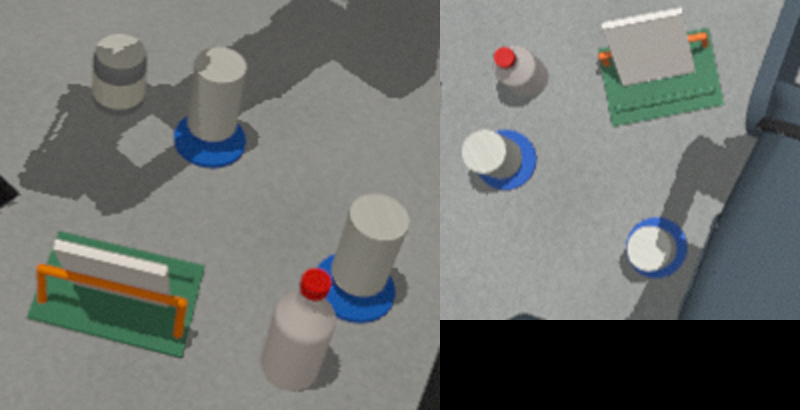

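The slab leans over the orange rail (top edge at crop (643,17) in the top view), with its foot short of the toe strip. The beaker is down on the free peg (218,95), and the bystanders have not moved. A quick numeric check, then hand-in.

Run:
```python
from h import *
p=unproj((160+203/2,140+17/2),.148,'top')-[REST[0],REST[1],0]
q=unproj((160+216/2,140+82/2),.01,'top')-[REST[0],REST[1],0]
r=R.from_euler('z',-REST[2]); print('top',r.apply(p).round(3),'foot front',r.apply(q).round(3))
o=robot.get_obs(); print(o['time'],o['ft_force'].round(1))
print(robot.hand_in())
```

```text
top [-0.068  0.001  0.148] foot front [-0.002 -0.006  0.01 ]
26.3 [-0.8  1.   0.5]
the job is handed in; nothing more can be done
None
```

The job is handed in after 26 s of the 66 s allowed: the beaker is upside down on the free peg, the slab leans about 22° against the orange rail with its foot short of the toe strip, and in the last pictures the spare beaker, ink can and wash bottle stand where they did; no verdict came back.

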